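Test two emergency-stop boxes and set aside the one that does not latch

TASK

One of the two emergency-stop boxes on the bench, the yellow and the blue, has a broken latch. Test them by pressing the red button fully down from above and letting go, the yellow box first and then the blue: a sound one stays down, a broken one pops back up. Then set the box that popped up upright in the orange tray, well inside it, and leave the sound one standing where it is with its button down.

Things in the scene. Friction and masses are not known exactly. Their poses are not given: they have to be found in the camera images.
- yellow_button (a joint): Travel of the red button of the yellow box: 0 fully up (11 mm of white collar shows below the head), 0.010 m fully down. Pressing it straight down takes up to about 7 N. If its latch is sound it stays where it was pressed to when let go (so press it fully); if its latch is broken it springs back up to 0.
- blue_button (a joint): Travel of the red button of the blue box: 0 fully up (11 mm of white collar shows below the head), 0.010 m fully down. Pressing it straight down takes up to about 7 N. If its latch is sound it stays where it was pressed to when let go (so press it fully); if its latch is broken it springs back up to 0.
- yellow_center (a point): Middle of the housing of the loose yellow emergency-stop box, 22.5 mm above its foot. Housing 64 mm long (x), 50 mm wide (y), 45 mm high (z, up), 0.25 to 0.55 kg, upright on the bench. Its red mushroom button, 36 mm across, head 14 mm thick, is centred on top, straight above this point: its flat top is 47.5 mm above this point when up, 37.5 mm when fully down.
- blue_center (a point): Middle of the housing of the loose blue emergency-stop box, 22.5 mm above its foot. Housing 64 mm long (x), 50 mm wide (y), 45 mm high (z, up), 0.25 to 0.55 kg, upright on the bench. Its red mushroom button, 36 mm across, head 14 mm thick, is centred on top, straight above this point: its flat top is 47.5 mm above this point when up, 37.5 mm when fully down.
- tray_in (a point): Middle of the inner floor of the fixed orange open tray for rejects, 5 mm above the bench. The tray is 170 x 170 mm outside and 35 mm high, with 5 mm walls, so its inside is 160 x 160 mm; x and y run along its walls and z up.
Things that resemble listed ones, but are neither listed nor needed, are in the scene too. Leave any green or pink look-alike of the part that bears blue_button alone.

How it is judged:
By the outcome, as a careful person would: the job done as asked, in the order asked, and still so for the second after the job is handed in, with the robot touching nothing.
It also fails if it takes over 61 s, if anything falls off the work surface, if the arm or the gripper's body presses on something with over 40 N, if the wrist force passes 120 N, or if a joint passes its speed limit or range.

ROBOT

A 6-joint arm with a two-finger parallel gripper is mounted at the origin on the work surface. World frame = base frame: x ahead of the robot, y to its left, z up, the work surface at z = 0. Lengths are in m, angles in rad, forces in N, time in s.
With the tool pointing down it reaches from about 0.3 to 0.85 m from the base axis. Payload 5.4 kg.
Tool frame: the origin (TCP) lies on the centre line of the jaws, within the pads' length; the fingertips stand 17 mm ahead of it and the grasp point (between the pads) lies 2 mm behind it; z points along the fingers, y is the direction in which the jaws open and shut (so a half turn about z gives the same grasp; the last joint's range is limited). The gripper opens to 85 mm and grips with 20 to 120 N. Pads are 22 mm wide; open, the fingers measure 114 mm over their backs; the gripper's body (76 mm by 85 mm) begins 54 mm behind the grasp point. The pads swing forward as they close: fully open they stand 13 mm farther back than shut.
Start: joints at [1.01, 0.158, 1.597, -0, 1.386, -0.21], TCP at [0.198, 0.54, 0.248] pointing down, gripper open.
Joint ranges: [-2.91, 2.91], [-0.94, 2.29], [0.18, 2.7], [-1.29, 4.43], [0.17, 2.64], [-3, 3]. Speed limits (rad/s): [2.57, 2.57, 3.14, 3.14, 3.14, 3.14].

INTERFACE

Orientations are given as a rotation vector (axis times angle).
In Python, from station import env, imaging gives the robot as it stands.
- The arm moves only by the tool carry_out, never from a script. Its argument "increments" is a list of rows, each a list of 4 numbers: the shift along the tool's x, y, z as a fraction of full scale, then the turn about the tool's z as a fraction of full scale. In form: [[tx, ty, tz, roll], ...]. A call has exactly 10 rows; each row shifts and turns the pose as measured when the row begins, along the tool's axes as they then stand; what a row does not reach is not made up. Full scale, the value 1, is 0.025 m for a shift and 6 degrees for a turn. A row lasts 1/12 s, in which the tool goes at most 41.7 mm and 7.16 degrees, less where a joint would pass 70% of its speed; a pose out of reach is approached as far as the arm can. A call with a number of a shift or a turn outside -1 to 1 is refused whole. A call with a gripper value outside its range is refused whole. "grip" is the gripper's target within -1 to 1 (shut at 1, half-way at 0, fully open at -1), set as the call begins (left out, the last holds). The fingers move at their own pace and stop on an object; "squeeze" is the grip in N (left out, the last holds). Time passes only in rows, so rows that do not move let the fingers close, or fill a call up. It gives the time, the measured TCP pose, the force and the opening at its end, in the units of the state.
- env.observe(): the state, without advancing time (a new reading comes with each control period).
- imaging.snapshot(name): name is "side" or "top"; returns a dict with "frame" (420x560x3 uint8, red, green, blue), "z_map" (420x560 float32, m along the optical axis (not along the pixel's ray), 0 where there is no reading), "K" (3x3 intrinsics, pixels), "R" (3x3) and "t" (3): a world point X has camera coordinates R X + t. Camera axes: x right, y down, z forward; pixel columns grow to the right and rows downward; lengths in m; the calibration is good to about 2 mm. A picture is of the moment at which its call begins.
- env.sign_off(): hands the job in, once; it reports no verdict.
The state is a dict: "time": time; "qpos": joint angles; "qvel": joint speeds; "effort": joint torques, N m; "position": TCP position; "eef_rot": TCP orientation; "force": force on the tool from outside, world axes, zero at the start; "moment": the same for the moment, N m; "opening": finger opening in m.
Only numpy, scipy, OpenCV 4.12 (cv2) and the standard library are available. Lean on these libraries where they do the work, as an engineer would, in place of code of your own. Each camera call takes 0.05 s, during which the arm holds its last target. There are 200 camera calls.

## Working session

There is one attempt and no reset: what is moved stays moved. The work goes in short steps, Python scripts to look and compute and a tool call to move; the robot and the scene stay as the last step left them, time stands still between calls to the robot, and variables do not carry over. Pictures are saved under pics/ and viewed, about 8 in all and at most 12, crops included, and the job is handed in when it is done.

Besides the shell and the picture viewer there is one more tool, called after "Call:" by a JSON object that holds its "method" and its "body". carry_out: Moves the arm, as the interface text tells. Its arguments: {"type":"object","properties":{"increments":{"type":"array"},"grip":{"type":"number"},"squeeze":{"type":"number"}},"required":["increments"]}

```bash
mkdir -p pics && python3 - <<'E'
from station import env, imaging
import cv2,numpy as np
s=env.observe();print({k:np.round(v,3) for k,v in s.items()})
for n in("top","side"):
    d=imaging.snapshot(n);np.savez(f"{n}0.npz",**d);cv2.imwrite(f"pics/{n}0.png",d["frame"][:,:,::-1]);print(n,d["K"],d["R"],d["t"])
E
```

```text
{'time': np.float64(0.0), 'qpos': array([ 1.01 ,  0.159,  1.598,  0.   ,  1.386, -0.21 ]), 'qvel': array([-0.002,  0.   , -0.001,  0.001, -0.001, -0.   ]), 'effort': array([-0.0000e+00, -3.9600e+01, -3.3143e+01, -0.0000e+00,  8.0000e-03,
       -0.0000e+00]), 'position': array([0.197, 0.539, 0.247]), 'eef_rot': array([-5.480e-01, -3.093e+00,  3.000e-03]), 'force': array([ 0.081, -0.556, -0.146]), 'moment': array([ 0.012, -0.03 ,  0.021]), 'opening': np.float64(0.085)}
top [[413.30700522   0.         278.93135722]
 [  0.         413.30700522 210.28826862]
 [  0.           0.           1.        ]] [[ 1.11982947e-03 -9.99570397e-01 -2.92876538e-02]
 [-9.98676493e-01  3.88102327e-04 -5.14306463e-02]
 [ 5.14199182e-02  2.93064850e-02 -9.98247025e-01]] [0.02380993 0.56514734 0.9790302 ]
side [[447.95545943   0.         278.69438148]
 [  0.         447.95545943 206.98753878]
 [  0.           0.           1.        ]] [[ 0.99892567 -0.04579201  0.00711252]
 [-0.01782372 -0.52132994 -0.85316904]
 [ 0.0427763   0.85212569 -0.52158604]] [-0.54517767  0.04724069  1.04114351]
```

View pics/top0.png

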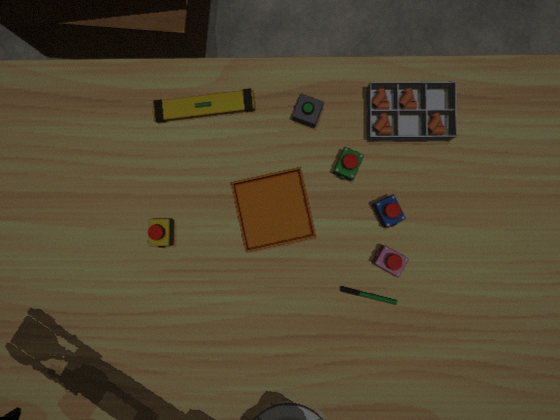

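View pics/side0.png

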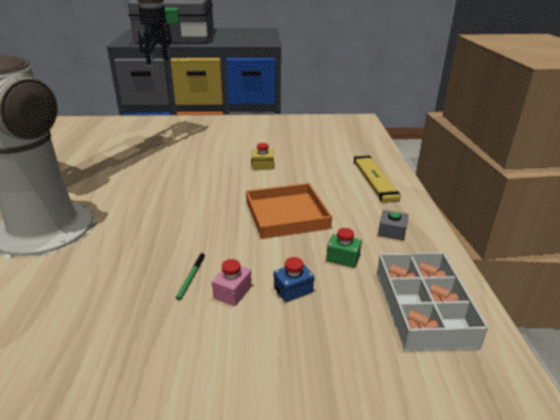

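The top view shows the yellow box at px (160,233), the blue box at (390,211) and the tray at (273,209). The pink and green look-alikes sit next to the blue box. All the buttons are up.

```bash
cat > h.py <<'E'
import numpy as np,cv2
def world(d):
    z=d["z_map"];h,w=z.shape;u,v=np.meshgrid(np.arange(w),np.arange(h));K=d["K"]
    c=np.stack([(u-K[0,2])/K[0,0]*z,(v-K[1,2])/K[1,1]*z,z],-1)
    return (c-d["t"])@d["R"]
def ray(d,u,v,z):
    c=np.array([(u-d["K"][0,2])/d["K"][0,0],(v-d["K"][1,2])/d["K"][1,1],1]);r=d["R"].T@c;o=-d["R"].T@d["t"]
    return o+r*(z-o[2])/r[2]
def red(d):
    f=cv2.cvtColor(d["frame"],cv2.COLOR_RGB2HSV);H,S,V=cv2.split(f)
    return (((H<5)|(H>172))&(S>170)&(V>70)).astype(np.uint8)
def box(d,u,v,r,zlo,zhi):
    W=world(d);m=np.zeros(W.shape[:2],bool);m[v-r:v+r,u-r:u+r]=1
    m&=(W[...,2]>zlo)&(W[...,2]<zhi)&(d["z_map"]>0)
    p=W[m];q=cv2.minAreaRect((p[:,:2]*1000).astype(np.float32))
    return q,np.median(p[:,2]),len(p)
E
python3 - <<'E'
from h import *
d=dict(np.load("top0.npz"))
for n,u,v in(("yellow",160,233),("blue",390,211)):
    print(n,box(d,u,v,22,.036,.055),box(d,u,v,22,.058,.09))
    R=red(d);R[:v-22]=0;R[v+22:]=0;R[:,:u-22]=0;R[:,u+22:]=0
    M=cv2.moments(R,True);print(M["m00"],ray(d,M["m10"]/M["m00"],M["m01"]/M["m00"],.068))
    W=world(d);print('bench',np.median(W[v+30:v+35,u-20:u+20,2]))
print("tray",box(d,273,209,52,.025,.045))
s=dict(np.load("side0.npz"))
print([ray(s,u,v,.07)for u,v in((263,148),(294,266))])
E
```

```text
yellow (((512.6677856445312, 306.8748474121094), (61.40922927856445, 49.828216552734375), 0.3870735466480255), np.float64(0.0450163855043546), 391) (((512.755615234375, 306.80706787109375), (35.270328521728516, 32.0650749206543), 89.86732482910156), np.float64(0.06999927093204225), 201)
152.0 [0.51320806 0.3064469  0.068     ]
bench 0.00034172063875748105
blue (((562.647216796875, -233.2428741455078), (64.41001892089844, 51.26441192626953), 25.48263168334961), np.float64(0.04431256505691154), 405) (((561.8875122070312, -232.7435302734375), (35.6164436340332, 33.99457931518555), 89.7607421875), np.float64(0.06900156208262377), 208)
166.0 [ 0.5629279 -0.2341944  0.068    ]
bench -0.0004370170955795842
tray (((566.9287719726562, 38.97502899169922), (170.13223266601562, 170.30958557128906), 12.415994644165039), np.float64(0.03434349844000366), 665)
[array([0.51368719, 0.27754237, 0.07      ]), array([ 0.56174963, -0.24938467,  0.07      ])]
```

Call:
{"method": "carry_out", "body": {"increments": [[-1, -0.3, 0, 0], [-1, -0.3, 0, 0], [-1, -0.3, 0, 0], [-1, -0.3, 0, 0], [-1, -0.3, 0.2, 0], [-1, -0.3, 0.3, 0], [-1, -0.3, 0.3, 0], [-1, -0.3, 0.3, 0], [-1, -0.3, 0.3, 0], [-1, -0.3, 0.3, 0]], "grip": 1}}

```text
time: 0.93
position: [0.4095, 0.3786, 0.2001]
eef_rot: [-0.532, -3.091, 0.006]
force: [-0.2, 0.9, 0.0]
opening: -0.0002
```

```bash
cat > to.py <<'E'
import sys,numpy as np
from scipy.spatial.transform import Rotation as R
from station import env
s=env.observe();x,y,z,a=map(float,sys.argv[1:5])
Q=R.from_rotvec(s["eef_rot"]).as_matrix();t=Q.T@(np.array([x,y,z])-s["position"])
cur=np.degrees(np.arctan2(Q[1,1],Q[0,1]));da=(a-cur+90)%180-90
print("t %.2f pos"%s["time"],s["position"].round(4),"yang %.1f tilt"%cur,Q[:,2].round(3),"F",s["force"].round(1),"open %.4f"%s["opening"],"q6 %.2f"%s["qpos"][5])
print("units tool xyz",(t/.025).round(2),"roll",round(-da/6,2))
E
python3 to.py .513 .3065 .11 90
```

```text
t 0.93 pos [0.4095 0.3786 0.2001] yang 70.5 tilt [-0.006 -0.003 -1.   ] F [-0.2  0.9  0. ] open -0.0002 q6 -0.70
units tool xyz [-4.88 -1.32  3.59] roll -3.26
```

Call:
{"method": "carry_out", "body": {"increments": [[-1, -0.27, 0.7, 0], [-1, -0.27, 0.7, 0], [-1, -0.27, 0.7, 0], [-1, -0.27, 0.7, 0], [-0.8, -0.2, 0.5, 0], [0, 0, 0, -0.8], [0, 0, 0, -0.8], [0, 0, 0, -0.8], [0, 0, 0, -0.8], [0, 0, 0, 0]]}}

```text
time: 1.77
position: [0.5166, 0.2965, 0.1052]
eef_rot: [0.001, -3.125, 0.012]
force: [-0.5, 0.3, -0.4]
opening: 0.0004
```

```bash
python3 to.py .513 .3065 .09 90
```

```text
t 1.77 pos [0.5166 0.2965 0.1052] yang 90.0 tilt [-0.017 -0.008 -1.   ] F [-0.5  0.3 -0.4] open 0.0004 q6 -1.25
units tool xyz [0.13 0.41 0.61] roll 0.01
```

Call:
{"method": "carry_out", "body": {"increments": [[0.13, 0.4, 0, 0], [0, 0, 0, 0], [0, 0, 0.2, 0], [0, 0, 0.2, 0], [0, 0, 0.2, 0], [0, 0, 0.1, 0], [0, 0, 0.1, 0], [0, 0, 0.1, 0], [0, 0, 0, 0], [0, 0, 0, 0]]}}

```text
time: 2.6
position: [0.5122, 0.3082, 0.0816]
eef_rot: [-0.012, -3.124, 0.012]
force: [-0.9, -0.2, 3.0]
opening: -0.0001
```

```bash
python3 to.py .513 .3065 .077 90
```

```text
t 2.60 pos [0.5122 0.3082 0.0816] yang 89.6 tilt [-0.017 -0.008 -1.   ] F [-0.9 -0.2  3. ] open -0.0001 q6 -1.22
units tool xyz [-0.04 -0.07  0.19] roll -0.07
```

Call:
{"method": "carry_out", "body": {"increments": [[0, 0, 0.1, 0], [0, 0, 0.1, 0], [0, 0, 0.1, 0], [0, 0, 0.1, 0], [0, 0, 0.1, 0], [0, 0, 0.1, 0], [0, 0, 0.1, 0], [0, 0, 0.1, 0], [0, 0, 0.1, 0], [0, 0, 0.1, 0]]}}

```text
time: 3.43
position: [0.5126, 0.3085, 0.0769]
eef_rot: [-0.01, -3.12, 0.018]
force: [-8.4, -2.7, 17.4]
opening: -0.0003
```

Call:
{"method": "carry_out", "body": {"increments": [[0, 0, -0.3, 0], [0, 0, -0.6, 0], [0, 0, -0.9, 0], [0, 0, -0.9, 0], [0, 0, -0.9, 0], [0, 0, -0.6, 0], [0, 0, 0, 0], [0, 0, 0, 0], [0, 0, 0, 0], [0, 0, 0, 0]]}}

```text
time: 4.27
position: [0.5138, 0.3087, 0.1831]
eef_rot: [-0.013, -3.117, 0.021]
force: [0.2, 0.5, -0.8]
opening: -0.0002
```

```bash
python3 - <<'E'
from h import *
from station import imaging
d=imaging.snapshot("side");np.savez("side1.npz",**d)
cv2.imwrite("pics/y1.png",cv2.resize(d["frame"][90:190,200:330,::-1],None,fx=5,fy=5,interpolation=cv2.INTER_CUBIC))
for n,q in(("before",dict(np.load("side0.npz"))),("after",d)):
    for c,(x,y) in dict(y=(.513,.3065),b=(.5625,-.2335)).items():
        W=world(q);m=(red(q)>0)&(np.hypot(W[...,0]-x,W[...,1]-y)<.03)
        v,u=np.nonzero(m);p=W[m];print(n,c,m.sum(),"rows",v.min(),v.max(),"z",p[:,2].min().round(4),p[:,2].max().round(4),"mean",p.mean(0).round(4))
E
python3 to.py .5625 -.2335 .12 115.5
```

```text
before y 49 rows 144 149 z 0.0585 0.0729 mean [0.5119 0.2919 0.0688]
before b 198 rows 258 271 z 0.0593 0.0731 mean [ 0.5614 -0.2444  0.0692]
after y 45 rows 144 149 z 0.061 0.073 mean [0.5122 0.2911 0.0682]
after b 200 rows 258 271 z 0.0602 0.0736 mean [ 0.5616 -0.2445  0.0692]
t 4.32 pos [0.5136 0.3086 0.1828] yang 89.5 tilt [-0.025 -0.013 -1.   ] F [-1.3 -0.7 -0.9] open -0.0000 q6 -1.22
units tool xyz [ -2.2  -21.63   2.75] roll -4.33
```

View pics/y1.png

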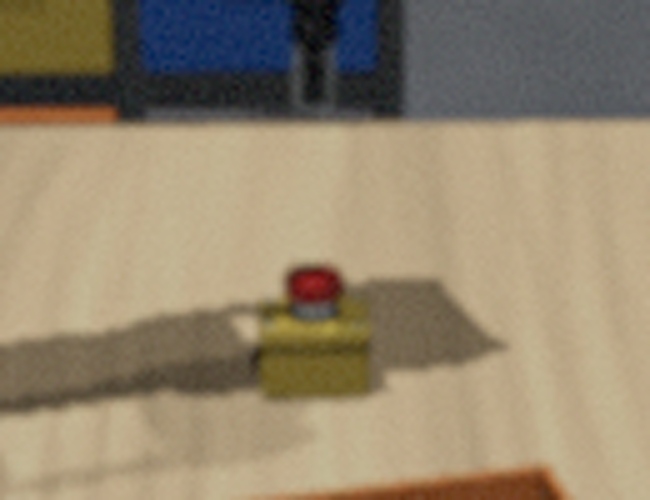

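The yellow button was pressed to the stop (17 N, tips at 60 mm). At (263,147) it is up again with its white collar showing, so its latch is broken. Next is the blue test.

Call:
{"method": "carry_out", "body": {"increments": [[-0.1, -1, 0, 0], [-0.1, -1, 0, 0], [-0.1, -1, 0, 0], [-0.1, -1, 0, 0], [-0.1, -1, 0, 0], [-0.1, -1, 0, 0], [-0.1, -1, 0, 0], [-0.1, -1, 0, 0], [-0.1, -1, 0, 0], [-0.1, -1, 0, 0]]}}

```text
time: 5.15
position: [0.5295, 0.052, 0.1715]
eef_rot: [0.001, -3.095, 0.021]
force: [0.1, -0.3, 0.0]
opening: 0.0002
```

Call:
{"method": "carry_out", "body": {"increments": [[-0.1, -1, 0.1, 0], [-0.1, -1, 0.1, 0], [-0.1, -1, 0.1, 0], [-0.1, -1, 0.1, 0], [-0.1, -1, 0.2, 0], [-0.1, -1, 0.2, 0], [-0.1, -1, 0.2, 0], [-0.1, -1, 0.2, 0], [-0.1, -1, 0.2, 0], [0, 0, 0, 0]]}}

```text
time: 5.98
position: [0.5431, -0.1867, 0.1243]
eef_rot: [-0.005, -3.077, 0.012]
force: [0.9, 0.1, -0.6]
opening: 0.0
```

```bash
python3 to.py .5625 -.2335 .095 90
```

```text
t 5.98 pos [ 0.5431 -0.1867  0.1243] yang 89.8 tilt [-0.064 -0.008 -0.998] F [ 0.9  0.1 -0.6] open 0.0000 q6 -2.07
units tool xyz [-0.86 -1.86  1.13] roll -0.03
```

Call:
{"method": "carry_out", "body": {"increments": [[-0.45, -0.95, 0.4, 0], [-0.4, -0.9, 0.4, 0], [0, 0, 0.2, 0], [0, 0, 0.1, 0], [0, 0, 0, 0], [0, 0, 0, 0], [0, 0, 0, 0], [0, 0, 0, 0], [0, 0, 0, 0], [0, 0, 0, 0]]}}

```text
time: 6.82
position: [0.559, -0.2283, 0.0894]
eef_rot: [-0.003, -3.068, -0.0]
force: [0.7, 0.2, 0.4]
opening: -0.0003
```

```bash
python3 to.py .5625 -.2335 .077 90
```

```text
t 6.82 pos [ 0.559  -0.2283  0.0894] yang 89.9 tilt [-0.073  0.    -0.997] F [0.7 0.2 0.4] open -0.0003 q6 -2.12
units tool xyz [-0.18 -0.21  0.48] roll -0.02
```

Call:
{"method": "carry_out", "body": {"increments": [[-0.2, -0.2, 0, 0], [0, 0, 0.12, 0], [0, 0, 0.12, 0], [0, 0, 0.12, 0], [0, 0, 0.12, 0], [0, 0, 0.12, 0], [0, 0, 0.12, 0], [0, 0, 0.12, 0], [0, 0, 0.12, 0], [0, 0, 0.12, 0]]}}

```text
time: 7.65
position: [0.5662, -0.235, 0.0773]
eef_rot: [-0.001, -3.071, 0.005]
force: [-7.6, 5.1, 19.8]
opening: 0.0005
```

Call:
{"method": "carry_out", "body": {"increments": [[0, 0, 0.1, 0], [0, 0, 0.1, 0], [0, 0, 0.1, 0], [0, 0, 0.1, 0], [0, 0, 0.1, 0], [0, 0, 0.1, 0], [0, 0, 0.1, 0], [0, 0, 0.1, 0], [0, 0, 0.1, 0], [0, 0, 0.1, 0]]}}

```text
time: 8.48
position: [0.566, -0.2346, 0.0773]
eef_rot: [0.002, -3.066, 0.004]
force: [-6.4, 4.1, 18.0]
opening: -0.0004
```

Call:
{"method": "carry_out", "body": {"increments": [[0, 0, -0.3, 0], [0, 0, -0.6, 0], [0, 0, -0.9, 0], [0, 0, -1, 0], [0, 0, -1, 0], [0, 1, -0.4, 0], [0, 1, 0, 0], [0, 1, 0, 0], [0, 1, 0, 0], [0, 1, 0, 0]], "grip": -1}}

```text
time: 9.32
position: [0.5734, -0.111, 0.1844]
eef_rot: [-0.011, -3.067, 0.007]
force: [-0.2, 0.3, 0.3]
opening: 0.0859
```

```bash
python3 - <<'E'
from h import *
from station import imaging
d=imaging.snapshot("side");np.savez("side2.npz",**d)
cv2.imwrite("pics/b1.png",cv2.resize(d["frame"][230:320,200:370,::-1],None,fx=4,fy=4,interpolation=cv2.INTER_CUBIC))
for c,(x,y) in dict(y=(.513,.3065),b=(.5625,-.2335)).items():
        W=world(d);m=(red(d)>0)&(np.hypot(W[...,0]-x,W[...,1]-y)<.03)
        v,u=np.nonzero(m);p=W[m];print(c,m.sum(),"rows",v.min(),v.max(),"z",p[:,2].min().round(4),p[:,2].max().round(4),"mean",p.mean(0).round(4))
E
python3 to.py .513 .307 .12 90
```

```text
y 49 rows 144 149 z 0.0621 0.0735 mean [0.5114 0.2914 0.0688]
b 198 rows 262 276 z 0.0484 0.0636 mean [ 0.5614 -0.2445  0.0591]
t 9.37 pos [ 0.5733 -0.1061  0.1841] yang 89.8 tilt [-0.076 -0.001 -0.997] F [-0.1  4.  -0.6] open 0.0851 q6 -1.93
units tool xyz [ 2.28 16.52  2.73] roll -0.04
```

View pics/b1.png

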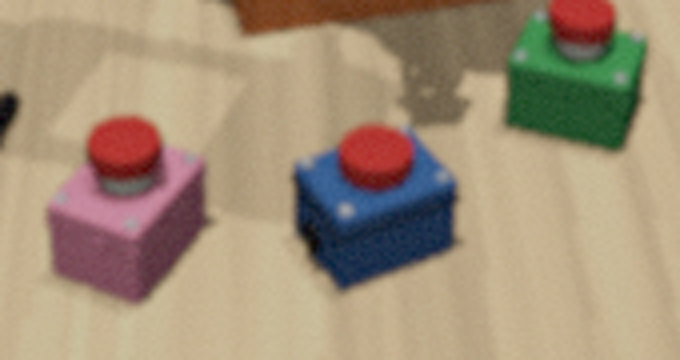

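Blue at px (294,269) dropped 10 mm in the depth readings and stays down, while the pink and green buttons are still up. So blue is sound. I'll go back for the yellow box.

Call:
{"method": "carry_out", "body": {"increments": [[0.13, 1, 0, 0], [0.13, 1, 0, 0], [0.13, 1, 0, 0], [0.13, 1, 0, 0], [0.13, 1, 0, 0], [0.13, 1, 0, 0], [0.13, 1, 0, 0], [0.13, 1, 0, 0], [0.13, 1, 0, 0], [0.13, 1, 0, 0]]}}

```text
time: 10.2
position: [0.5397, 0.1511, 0.1818]
eef_rot: [-0.012, -3.065, 0.006]
force: [-0.8, 0.7, -0.4]
opening: 0.0853
```

Call:
{"method": "carry_out", "body": {"increments": [[0.15, 1, 0.2, 0], [0.15, 1, 0.2, 0], [0.15, 1, 0.2, 0], [0.15, 1, 0.2, 0], [0.15, 0.8, 0.2, 0], [0, 0.3, 0, 0], [0, 0, 0, 0], [0, 0, 0, 0], [0, 0, 0, 0], [0, 0, 0, 0]]}}

```text
time: 11.03
position: [0.5185, 0.2852, 0.1541]
eef_rot: [-0.007, -3.064, 0.009]
force: [-0.3, 0.2, 0.1]
opening: 0.0855
```

```bash
python3 to.py .513 .307 .03 90; python3 - <<'E'
from h import *
from station import imaging
d=imaging.snapshot("top");np.savez("top1.npz",**d)
cv2.imwrite("pics/t1.png",cv2.resize(d["frame"][150:310,80:320,::-1],None,fx=3,fy=3))
E
```

```text
t 11.03 pos [0.5185 0.2852 0.1541] yang 89.8 tilt [-0.077 -0.006 -0.997] F [-0.3  0.2  0.1] open 0.0855 q6 -1.28
units tool xyz [-0.16  0.9   4.96] roll -0.04
```

View pics/t1.png

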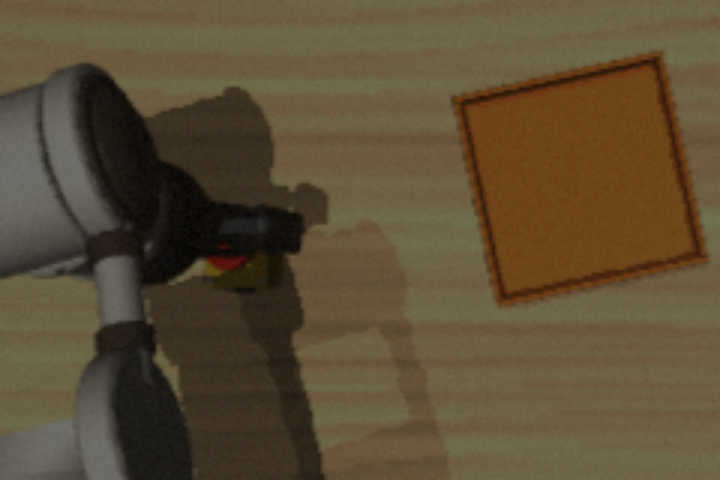

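The arm hides most of the yellow box in the top view, but its red button shows at about crop px (225,258). The side view put the box unchanged at the same place. I'll align over it and go down.

Call:
{"method": "carry_out", "body": {"increments": [[0, 0.5, 0, 0], [0, 0.4, 0, 0], [-0.1, 0, 0.5, 0], [-0.1, 0, 0.5, 0], [0, 0, 0.3, 0], [0, 0, 0, 0], [0, 0, 0, 0], [0, 0, 0, 0], [0, 0, 0, 0], [0, 0, 0, 0]]}}

```text
time: 11.92
position: [0.522, 0.3072, 0.1167]
eef_rot: [-0.012, -3.063, 0.01]
force: [0.2, -0.1, 1.1]
opening: 0.0856
```

```bash
python3 to.py .513 .307 .03 90
```

```text
t 11.92 pos [0.522  0.3072 0.1167] yang 89.6 tilt [-0.078 -0.006 -0.997] F [ 0.2 -0.1  1.1] open 0.0856 q6 -1.25
units tool xyz [0.09 0.01 3.49] roll -0.07
```

Call:
{"method": "carry_out", "body": {"increments": [[0, 0, 0.5, 0], [0, 0, 0.5, 0], [0.05, 0, 0.5, 0], [0.05, 0, 0.5, 0], [0, 0, 0.5, 0], [0, 0, 0.4, 0], [0, 0, 0.2, 0], [0, 0, 0.1, 0], [0, 0, 0, 0], [0, 0, 0, 0]]}}

```text
time: 12.75
position: [0.5123, 0.3062, 0.0286]
eef_rot: [-0.013, -3.063, 0.01]
force: [-0.7, 0.6, 1.0]
opening: 0.0853
```

```bash
python3 to.py .513 .307 .03 90
```

```text
t 12.75 pos [0.5123 0.3062 0.0286] yang 89.5 tilt [-0.078 -0.006 -0.997] F [-0.7  0.6  1. ] open 0.0853 q6 -1.25
units tool xyz [-0.02  0.03 -0.06] roll -0.08
```

Call:
{"method": "carry_out", "body": {"increments": [[0, 0, 0, 0], [0, 0, 0, 0], [0, 0, 0, 0], [0, 0, 0, 0], [0, 0, 0, 0], [0, 0, 0, 0], [0, 0, 0, 0], [0, 0, 0, 0], [0, 0, 0, 0], [0, 0, 0, 0]], "grip": 1, "squeeze": 45}}

```text
time: 13.58
position: [0.514, 0.3065, 0.0306]
eef_rot: [-0.013, -3.067, 0.009]
force: [-0.3, -0.0, -1.7]
opening: 0.0495
```

Call:
{"method": "carry_out", "body": {"increments": [[0, 0, -0.2, 0], [0, 0, -0.4, 0], [0, 0, -0.6, 0], [0, 0, -0.8, 0], [0, 0, -0.8, 0], [0, 0, -0.8, 0], [0, 0, -0.5, 0], [0, 0, 0, 0], [0, 0, 0, 0], [0, 0, 0, 0]]}}

```text
time: 14.42
position: [0.5187, 0.3062, 0.1377]
eef_rot: [-0.013, -3.06, 0.012]
force: [0.2, -0.1, -4.5]
opening: 0.0492
```

```bash
python3 to.py .567 .039 .12 102.4
```

```text
t 14.42 pos [0.5187 0.3062 0.1377] yang 89.5 tilt [-0.082 -0.008 -0.997] F [ 0.2 -0.1 -4.5] open 0.0492 q6 -1.24
units tool xyz [ -2.08 -10.67   0.63] roll -2.14
```

Call:
{"method": "carry_out", "body": {"increments": [[-0.2, -0.6, 0, 0], [-0.2, -0.9, 0, 0], [-0.2, -0.9, 0, 0], [-0.2, -0.9, 0, 0], [-0.2, -0.9, 0, 0], [-0.2, -0.9, 0, 0], [-0.2, -0.9, 0, 0], [-0.2, -0.9, 0, 0], [-0.2, -0.9, 0, 0], [-0.1, -0.9, 0, 0]]}}

```text
time: 15.25
position: [0.5555, 0.0835, 0.1209]
eef_rot: [0.001, -3.036, 0.013]
force: [1.2, -0.8, -4.6]
opening: 0.0493
```

Call:
{"method": "carry_out", "body": {"increments": [[-0.1, -0.8, 0, 0], [0, -0.5, 0, 0], [0, -0.1, 0, -0.5], [0, 0, 0, -0.6], [0, 0, 0, -0.6], [0, 0, 0, -0.4], [0, 0, 0, 0], [0, 0, 0, 0], [0, 0, 0, 0], [0, 0, 0, 0]]}}

```text
time: 16.08
position: [0.5507, 0.0432, 0.1106]
eef_rot: [0.333, -2.998, -0.013]
force: [-0.6, 0.4, -4.5]
opening: 0.0493
```

```bash
python3 to.py .567 .039 .037 102.4; python3 - <<'E'
from h import *
from station import imaging
d=imaging.snapshot("side");np.savez("side3.npz",**d)
cv2.imwrite("pics/s3.png",cv2.resize(d["frame"][100:250,200:370,::-1],None,fx=4,fy=4,interpolation=cv2.INTER_CUBIC))
E
```

```text
t 16.08 pos [0.5507 0.0432 0.1106] yang 102.6 tilt [-0.125 -0.005 -0.992] F [-0.6  0.4 -4.5] open 0.0493 q6 -1.91
units tool xyz [-0.96 -0.37  2.84] roll 0.03
```

View pics/s3.png

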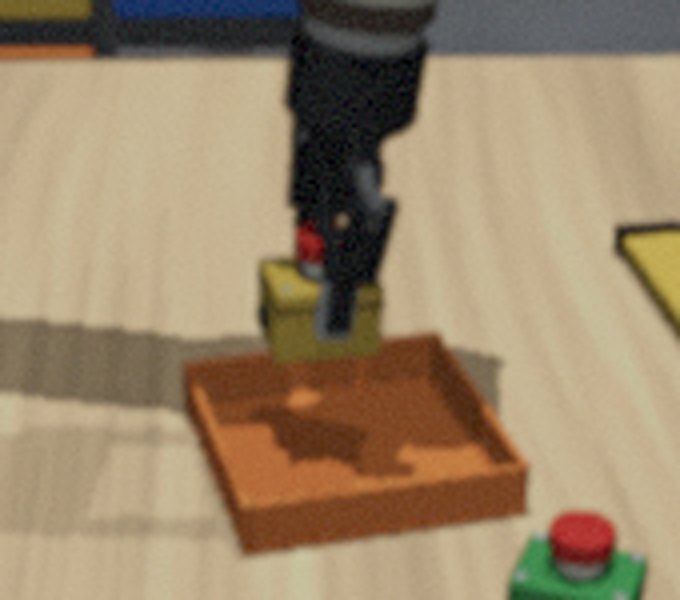

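The box hangs between the pads above the tray, near crop px (320,310), with only a slight lean. I'll lower it.

Call:
{"method": "carry_out", "body": {"increments": [[-0.6, -0.2, 0, 0], [-0.4, -0.1, 0.3, 0], [0, 0, 0.4, 0], [0, 0, 0.5, 0], [0, 0, 0.5, 0], [0, 0, 0.4, 0], [0, 0, 0.3, 0], [0, 0, 0, 0], [0, 0, 0, 0], [0, 0, 0, 0]]}}

```text
time: 16.97
position: [0.5649, 0.0422, 0.0407]
eef_rot: [0.331, -2.993, -0.015]
force: [-0.1, 0.3, -3.2]
opening: 0.0492
```

```bash
python3 to.py .567 .039 .037 102.4
```

```text
t 16.97 pos [0.5649 0.0422 0.0407] yang 102.5 tilt [-0.131 -0.004 -0.991] F [-0.1  0.3 -3.2] open 0.0492 q6 -1.91
units tool xyz [-0.07 -0.15  0.14] roll 0.02
```

Call:
{"method": "carry_out", "body": {"increments": [[0, -0.1, 0, 0], [0, 0, 0.08, 0], [0, 0, 0.08, 0], [0, 0, 0.08, 0], [0, 0, 0.08, 0], [0, 0, 0.05, 0], [0, 0, 0, 0], [0, 0, 0, 0], [0, 0, 0, 0], [0, 0, 0, 0]]}}

```text
time: 17.8
position: [0.568, 0.0391, 0.0378]
eef_rot: [0.332, -2.999, -0.012]
force: [0.0, -0.2, -4.5]
opening: 0.049
```

```bash
python3 to.py .567 .039 .037 102.4
```

```text
t 17.80 pos [0.568  0.0391 0.0378] yang 102.6 tilt [-0.124 -0.006 -0.992] F [ 0.  -0.2 -4.5] open 0.0490 q6 -1.91
units tool xyz [0.03 0.   0.03] roll 0.03
```

Call:
{"method": "carry_out", "body": {"increments": [[0, 0, 0.12, 0], [0, 0, 0.12, 0], [0, 0, 0.12, 0], [0, 0, 0.12, 0], [0, 0, 0.12, 0], [0, 0, 0, 0], [0, 0, 0, 0], [0, 0, 0, 0], [0, 0, 0, 0], [0, 0, 0, 0]]}}

```text
time: 18.63
position: [0.5686, 0.0393, 0.037]
eef_rot: [0.333, -2.997, -0.01]
force: [-0.4, 0.5, 0.0]
opening: 0.0494
```

Contact: the floor now carries the weight. I'll release and lift straight up.

Call:
{"method": "carry_out", "body": {"increments": [[0, 0, 0, 0], [0, 0, 0, 0], [0, 0, 0, 0], [0, 0, 0, 0], [0, 0, 0, 0], [0, 0, 0, 0], [0, 0, 0, 0], [0, 0, 0, 0], [0, 0, 0, 0], [0, 0, 0, 0]], "grip": -1}}

```text
time: 19.47
position: [0.5705, 0.0388, 0.0385]
eef_rot: [0.333, -3.0, -0.009]
force: [0.1, -0.5, -0.6]
opening: 0.085
```

Call:
{"method": "carry_out", "body": {"increments": [[0.02, 0, -0.2, 0], [0.03, 0, -0.4, 0], [0.05, 0, -0.6, 0], [0.05, 0, -0.8, 0], [0.05, 0, -0.8, 0], [0.05, 0, -0.8, 0], [0, 0, -0.8, 0], [0, 0, -0.5, 0], [0, 0, 0, 0], [0, 0, 0, 0]]}}

```text
time: 20.3
position: [0.5799, 0.0385, 0.173]
eef_rot: [0.334, -3.003, -0.008]
force: [0.4, 0.1, -0.7]
opening: 0.0857
```

Call:
{"method": "carry_out", "body": {"increments": [[0.5, 0.5, 0, 0], [1, 1, 0, 0], [1, 1, 0, 0], [1, 1, 0, 0], [1, 1, 0, 0], [1, 1, 0, 0], [1, 1, 0, 0], [0.5, 0.5, 0, 0], [0, 0, 0, 0], [0, 0, 0, 0]]}}

```text
time: 21.13
position: [0.358, 0.1742, 0.1891]
eef_rot: [0.328, -2.992, -0.008]
force: [0.2, -0.1, 0.1]
opening: 0.0859
```

```bash
python3 to.py .567 .039 .037 102.4; python3 - <<'E'
from h import *
from station import imaging
d=imaging.snapshot("side");t=imaging.snapshot("top")
cv2.imwrite("pics/s4.png",cv2.resize(d["frame"][130:330,180:420,::-1],None,fx=3,fy=3,interpolation=cv2.INTER_CUBIC))
cv2.imwrite("pics/t4.png",t["frame"][:,:,::-1])
for n,(x,y) in dict(y=(.567,.039),b=(.5625,-.2335)).items():
    W=world(d);m=(red(d)>0)&(np.hypot(W[...,0]-x,W[...,1]-y)<.05)&(W[...,2]>.045);p=W[m];print(n,m.sum(),p[:,2].min(),p[:,2].max(),p.mean(0))
print(box(t,273,209,34,.042,.06),box(t,273,209,34,.065,.09),box(t,390,211,22,.036,.05))
E
```

```text
t 21.13 pos [0.358  0.1742 0.1891] yang 102.4 tilt [-0.131 -0.009 -0.991] F [ 0.2 -0.1  0.1] open 0.0859 q6 -1.65
units tool xyz [-7.71 -7.2   4.98] roll 0.01
y 96 0.06645001386580121 0.07842488785912384 [0.56542409 0.02819153 0.07403092]
b 202 0.04949363998125962 0.06327950265099043 [ 0.56108091 -0.24447527  0.05912753]
(((566.2540893554688, 41.330322265625), (64.07256317138672, 49.97721481323242), 13.04479694366455), np.float64(0.04978533195509097), 392) (((565.8748779296875, 41.28531265258789), (34.10008239746094, 33.56529998779297), 26.967098236083984), np.float64(0.07485521091522979), 194) (((562.641845703125, -233.11727905273438), (64.34664154052734, 51.44856262207031), 25.09895896911621), np.float64(0.044298592925945984), 415)
```

View pics/s4.png

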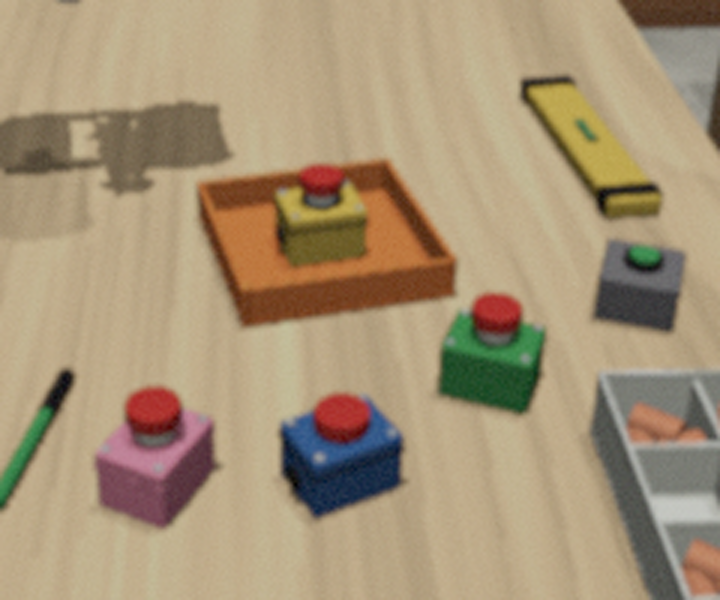

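View pics/t4.png

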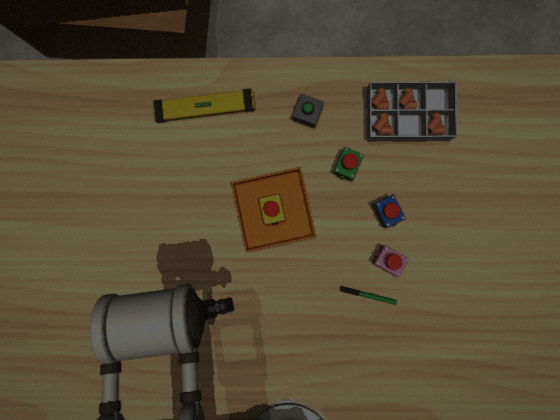

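The yellow box stands upright in the middle of the tray (top view, px (271,209)). Blue at (390,211) hasn't moved and its button is down, and the arm is clear of everything.

```bash
python3 -c "
from station import env
print(env.sign_off())"
```

```text
the job is handed in; nothing more can be done
None
```

The yellow box has the broken latch, and it now stands upright in the orange tray. I handed the job in at about 21 s of the allowed 61 s.

- **Yellow, tested first:** I pressed the button to its stop (about 17 N, tips at 60 mm height). It popped back up with its collar showing.
- **Blue, tested second:** I pressed it to its stop (about 18 N). Its button stayed 10 mm down, so its latch is sound.
- **Yellow in the tray:** the last check showed it upright about 2.5 mm from the tray centre and square to the walls within about 1°. Its housing top measured 50 mm above the bench, which fits the box sitting flat on the tray floor.
- **Blue left standing:** it is within 0.5 mm of where it started, with its button still down. The pink and green boxes look untouched.

One thing drifted: the tool slowly tilted to about 7.5° during the moves, though neither the presses nor the placing suffered. My early rough pixel picks in the side view differed from the top view by up to 3 cm. They were not aimed at the button centres, so I used the top-view and depth positions, and the grasp and presses confirmed those.

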